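# Dock the label printer under the desk shelf

## Task

Slide the label printer across the desk, without lifting it, into the shelf bay that has the dock at its back. Push it square onto the dock, past the stiff connector, until it comes up hard against the dock's rubber stops; press it firmly there for a moment (about 20 N), then let go and leave it there. Do not ram the dock or knock the shelf, and leave the other things where they are.

Things in the scene. Friction and masses are not known exactly. Their poses are not given: they have to be found in the camera images.
- printer_c (a point): centre of the label printer, a loose grey plastic box with a white top panel: 110 mm along x, 150 along y, 75 tall (this point 37.5 above the desk), 0.4-0.85 kg; it takes about 2-8 N to slide. Too wide to grasp: push its sides. x points from its front (dark label slot) to its flat rear face, which must meet the dock and starts roughly towards the shelf
- riser: white fixed desk shelf: board 100 mm deep (x), 460 wide (y), top at 183, on three uprights 18 thick; two bays open front and back, each 203 wide, 165 high, centred at y = +110.5 and -110.5. Origin on the desk; x points to its back, front edge at x = -60 mm, back edge at +40. With the printer home, its near face is 12-38 mm inside the front edge: lean the gripper back to reach under
- dock_face (a point): middle of the front face of the dock: a fixed grey block 90 mm deep, 140 wide, 62 tall, on the desk behind one bay, centred on it; this point is 30 mm above the desk; x points into the dock. On the face, 55 mm either side, two rubber stops stand 0 to 16 mm proud (differs each time, not reported: feel for them). Home: printer's rear on the stops, in line sideways (some mm off are fine)
- dock_slide (a joint): inward travel (m, along the dock's x) of the dock's black connector bar, 70 mm wide, 28 tall, between the stops; at 0 it stands 22 mm proud of the face. It resists with 4-6 N of dry friction and stays where left (no spring). The printer meets it first, pushes it in, then stops hard on the rubber stops at a travel of 0.006 to 0.022. Starts at 0 to 0.002
- filebox: cardboard file box 156 x 156 mm, 112 mm tall, behind the other bay and part-way in it; origin under its middle. Leave it alone
- tumbler: white drinking cup with lid, 78 mm wide, 132 mm tall plus a straw, standing on top of the shelf; origin under its middle. Leave it alone
- mug: white mug 80 mm wide, 95 mm tall, on the desk left of the printer; origin under its middle. Leave it alone
- stapler: black stapler 140 x 36 mm, 45 mm tall, on the desk right of the printer; origin under its middle. Leave it alone
- penpot: black pen pot 76 mm wide, 100 mm tall, left of the shelf; origin under its middle. Leave it alone
- tape: black tape dispenser 130 x 55 mm, 75 mm tall, right of the shelf; origin under its middle. Leave it alone

How it is judged:
By the outcome, as a careful person would: the job done as asked, in the order asked, and still so for the second after the job is handed in, with the robot touching nothing.
It also fails if it takes over 72 s, if anything falls off the work surface, if the arm or the gripper's body presses on something with over 40 N, if the wrist force passes 120 N, or if a joint passes its speed limit or range.

## Robot

A 6-joint arm with a two-finger parallel gripper is mounted at the origin on the work surface. World frame = base frame: x ahead of the robot, y to its left, z up, the work surface at z = 0. Lengths are in m, angles in degrees, forces in N, time in s.
With the tool pointing down it reaches from about 0.35 to 0.775 m from the base axis. Payload 7.3 kg.
Tool frame: the origin (TCP) lies at the very end of the fingers, on their centre line; the grasp point (between the pads) lies manip.grip_point_offset behind it (manip.grip_point_offset is the distance from the TCP to the grasp point, in m); z points along the fingers, y is the line along which they close (so a half turn about z gives the same grasp; the last joint's range is limited). The gripper opens to 92 mm and grips with 3 to 60 N. Pads are 19 mm wide; open, the fingers measure 130 mm over their backs; the gripper's body (75 mm by 190 mm) begins 47 mm behind the grasp point.
Start: joints at [-8.365, 19.595, 87.324, -0, 73.075, -8.365], TCP at [0.525, 0, 0.227] pointing down, gripper open.
Joint ranges: [-145.02, 145.02], [-44.19, 115.74], [2.07, 154.8], [-57.11, 237.11], [16.16, 152.29], [-177.93, 177.93]. Speed limits (degrees/s): [147.25, 147.25, 180, 180, 180, 180].

## Interface

Orientations are given as [roll, pitch, yaw] about the fixed x, y, z axes, in that order (R = Rz(yaw) Ry(pitch) Rx(roll)).
In Python, from rig import manip gives the robot as it stands. The module is installed in compiled form; this text tells all that it offers.
- The arm moves only by the tool move_arm, never from a script. Its argument "plan" is a list that holds one entry, the list of rows, each a list of 7 numbers: the shift along the tool's x, y, z in cm, then the turn, a rotation vector about the tool's x, y, z in rad, then the opening, from 0 (shut) to 1 (fully open). A call has exactly 10 rows; each row is the pose to reach, as a shift and turn from the pose commanded when the call began, along the tool's axes at that moment; what a row does not reach only later rows make up. A row lasts 1/8 s, in which the tool goes at most 62.5 mm and 10.7 degrees, less where a joint would pass 70% of its speed; a pose out of reach is approached as far as the arm can. A call with a gripper value outside its range is refused whole. The fingers move at their own pace and stop on an object; "force" is the grip in N (left out, the last holds). Time passes only in rows, so rows that repeat a pose let the fingers close, or fill a call up. It gives the time, the measured TCP pose, the force, the opening and the grip force at its end, in the units of the state.
- manip.sense(): the state, without advancing time (a new reading comes with each control period).
- manip.grab_frame(name): name is "scene" or "side" or "wrist"; returns the picture (384x512x3 uint8, red, green, blue); there is no depth.
- manip.calibration(name): a dict with "vfov" (degrees; the focal length in pixels is half the picture's height over the tangent of half this angle, whatever the lens; pixels are square), "cx", "cy" (the principal point, pixels), "T" (4x4, takes a point from camera to world coordinates). Camera axes: x right, y down, z forward; pixel columns grow to the right and rows downward; lengths in m; the calibration is good to about 2 mm. The wrist camera is an equidistant fisheye: a pixel r from the principal point sees the ray r / f radians off the axis. A picture is of the moment at which its call begins: read the wrist's pose just before it. calibration takes no time and is no camera call; for the wrist camera it gives the pose at the moment of the call.
- manip.close_job(): hands the job in; it is judged then, once.
The state is a dict: "clock": time; "q": joint angles; "qvel": joint speeds; "effort": joint torques, N m; "position": TCP position; "tool_rot": TCP orientation; "ft_force": force on the tool from outside, world axes, zero at the start; "torque": the same for the moment, N m; "grip_width": finger opening in m; "gripper_force": force on a finger pad.
Only numpy, scipy, OpenCV 4.12 (cv2) and the standard library are available. Lean on these libraries where they do the work, as an engineer would, in place of code of your own. Each camera call takes 0.05 s, during which the arm holds its last target. There are 200 camera calls.

## Working session

There is one attempt and no reset: what is moved stays moved. The work goes in short steps, Python scripts to look and compute and a tool call to move; the robot and the scene stay as the last step left them, time stands still between calls to the robot, and variables do not carry over. Pictures are saved under pics/ and viewed, at most 10 in all, crops included, and the job is handed in when it is done.

Besides the shell and the picture viewer there is one more tool, called after "Call:" as a command line: name --argument value ..., lists and objects as JSON in quotes. move_arm: Moves the arm, as the interface text tells. Its arguments: {"type":"object","properties":{"plan":{"type":"array"},"force":{"type":"number"}},"required":["plan"]}

```bash
mkdir -p pics
python3 - <<'E'
from rig import manip
import cv2,numpy as np
for n in ("scene","side"):
    im=manip.grab_frame(n); cv2.imwrite(f"pics/{n}0.png",im[:,:,::-1])
    c=manip.calibration(n); print(n,c["vfov"],c["cx"],c["cy"],np.round(c["T"],3).tolist())
print(manip.sense(), manip.grip_point_offset)
E
```

```text
scene 44.42297686750055 255.0965564762819 197.15328139443494 [[0.56, 0.683, -0.468, 1.217], [0.828, -0.452, 0.331, -0.441], [0.014, -0.573, -0.819, 1.151], [0.0, 0.0, 0.0, 1.0]]
side 43.18640889261086 253.65419278707213 191.59068588234703 [[-0.923, 0.301, -0.241, 0.986], [0.385, 0.714, -0.585, 0.835], [-0.003, -0.633, -0.775, 1.232], [0.0, 0.0, 0.0, 1.0]]
{'clock': 0.1, 'q': array([-8.36634557e+00,  1.96338316e+01,  8.73712990e+01, -8.93386528e-04,
        7.30742130e+01, -8.36529700e+00]), 'qvel': array([ 0.01489375, -0.08459144, -0.26219213, -0.08740183, -0.01814027,
       -0.04283168]), 'effort': array([ 1.49919495e-03, -4.32001984e+01, -2.44694173e+01,  7.19219679e-02,
        5.25739230e-02, -9.79429342e-05]), 'position': array([5.24642634e-01, 5.93742619e-05, 2.26104680e-01]), 'tool_rot': array([-1.79921376e+02, -1.06979833e-02,  8.99992048e+01]), 'ft_force': array([-0.82925118,  0.62380518, -0.89646094]), 'torque': array([ 0.00454965,  0.02945889, -0.00712172]), 'gripper_force': 0.0, 'grip_width': 0.09167414288260115} 0.0188
```

View pics/scene0.png

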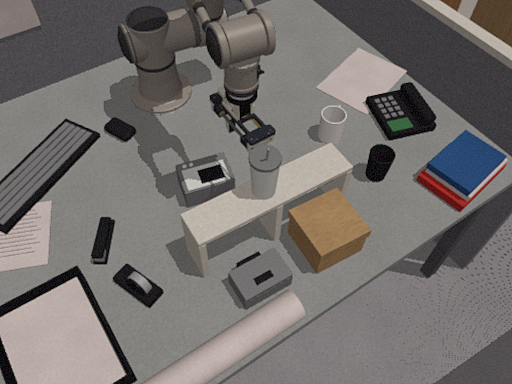

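View pics/side0.png

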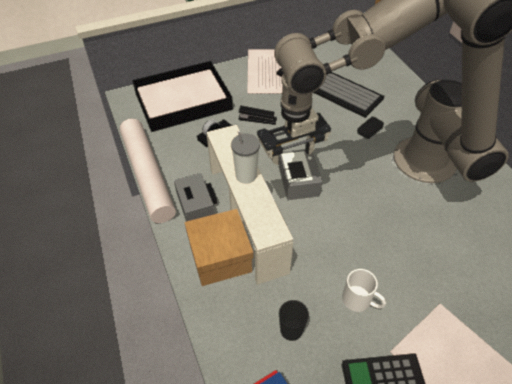

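Run:
```python
import cv2
a=cv2.imread("pics/scene0.png")[130:310,165:365]; cv2.imwrite("pics/sc.png",cv2.resize(a,None,fx=3.3,fy=3.3,interpolation=cv2.INTER_CUBIC))
a=cv2.imread("pics/side0.png")[110:290,165:335]; cv2.imwrite("pics/sd.png",cv2.resize(a,None,fx=3.3,fy=3.3,interpolation=cv2.INTER_CUBIC))
```

```text
(no output)
```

View pics/sc.png

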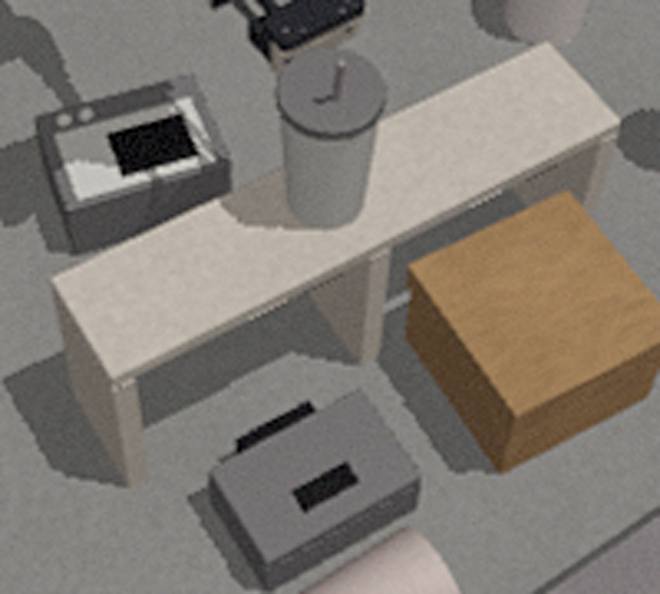

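View pics/sd.png

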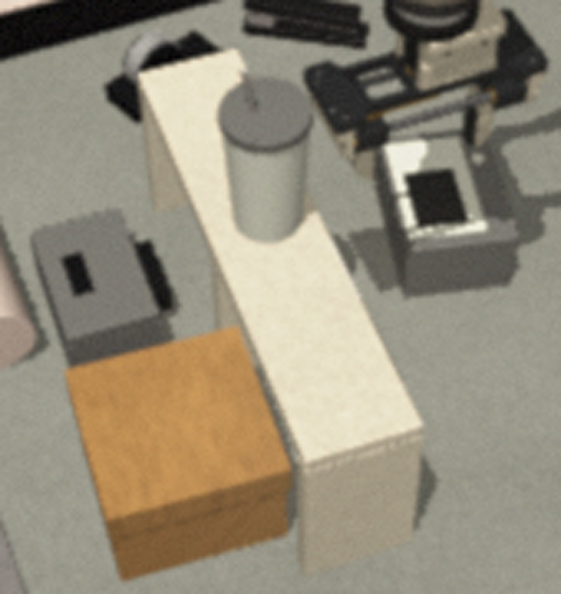

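```bash
cat > h.py <<'E'
from rig import manip
import numpy as np
from scipy.optimize import least_squares
def proj(n,P,cache={}):
    c=cache.setdefault(n,manip.calibration(n)); f=192/np.tan(np.radians(c["vfov"]/2))
    p=(np.asarray(P)-c["T"][:3,3])@c["T"][:3,:3]
    return np.c_[c["cx"]+f*p[:,0]/p[:,2],c["cy"]+f*p[:,1]/p[:,2]]
def fit(obs,x0):
    "obs: (cam, local xyz, pixel)"
    def r(v):
        c,s=np.cos(v[2]),np.sin(v[2]); R=np.array([[c,-s,0],[s,c,0],[0,0,1]])
        return np.ravel([proj(n,[R@np.array(l)+[v[0],v[1],0]])[0]-px for n,l,px in obs])
    s=least_squares(r,x0,loss="soft_l1"); return s.x,np.round(s.fun.reshape(-1,2),1).tolist()
E
python3 - <<'E'
from h import *
S=lambda u,v:np.array([165+u/3.3,130+v/3.3]); D=lambda u,v:np.array([165+u/3.3,110+v/3.3])
def show(n,o,x0):
    v,r=fit(o,x0); print(n,np.round(v[:2],4),np.degrees(v[2]).round(2),r)
z=.183
show("riser",[("scene",(-.06,-.23,z),S(53,280)),("scene",(.04,-.23,z),S(113,380)),("scene",(.04,.23,z),S(620,125)),("scene",(-.06,.23,z),S(548,43)),
 ("side",(.04,-.23,z),D(140,72)),("side",(-.06,-.23,z),D(238,50)),("side",(-.06,.23,z),D(422,428)),("side",(.04,.23,z),D(302,465))],[.7,0,0])
z=.062
show("dock",[("scene",(0,-.07,z),S(212,478)),("scene",(.09,-.07,z),S(265,560)),("scene",(.09,.07,z),S(420,478)),("scene",(0,.07,z),S(362,392)),
 ("side",(.09,-.07,z),D(33,235)),("side",(0,-.07,z),D(122,210)),("side",(0,.07,z),D(170,320)),("side",(.09,.07,z),D(72,362))],[.8,-.1,0])
z=.075
show("printer",[("scene",(-.055,-.075,z),S(37,122)),("scene",(-.055,.075,z),S(190,75)),("scene",(.055,.075,z),S(230,168)),("scene",(.055,-.075,z),S(66,212)),("scene",(.055,-.075,0),S(80,252)),
 ("side",(.055,.075,z),D(403,247)),("side",(-.055,.075,z),D(518,225)),("side",(.055,.075,0),D(408,297)),("side",(-.055,.075,0),D(508,283))],[.5,-.1,0])
E
```

```text
riser [ 0.676  -0.0042] -2.91 [[-0.6, -1.0], [-0.0, -0.5], [1.6, -1.2], [0.9, -0.9], [-1.7, -0.0], [-0.9, -0.9], [-0.2, -0.6], [-0.2, -0.6]]
dock [ 0.7505 -0.116 ] -3.29 [[-0.6, -4.3], [1.1, -0.4], [1.7, -1.9], [0.4, -2.7], [-0.9, -1.4], [-0.6, -0.9], [-2.8, -1.8], [-1.9, -6.6]]
printer [ 0.4497 -0.0812] -12.55 [[-2.2, -0.9], [0.0, -0.7], [0.6, -1.4], [-0.1, 0.5], [-1.6, 3.2], [0.3, 0.7], [-0.3, 2.6], [-2.4, 0.5], [0.3, -0.0]]
```

Call:
move_arm --plan '[[[-0.6,-1.6,0,0,0,0.179,0.8],[-1.2,-3.3,0,0,0,0.358,0.8],[-1.9,-4.9,0,0,0,0.537,0.8],[-2.5,-6.5,0,0,0,0.716,0.8],[-3.1,-8.2,0,0,0,0.895,0.8],[-3.7,-9.8,0,0,0,1.073,0.8],[-4.3,-11.4,0,0,0,1.252,0.8],[-5.0,-13.0,0,0,0,1.431,0.8],[-5.6,-14.7,0,0,0,1.61,0.8],[-6.2,-16.3,0,0,0,1.789,0.8]]]'

```text
clock: 1.35
position: [0.3612, -0.062, 0.2265]
tool_rot: [-180.0, 0.0, -12.8]
ft_force: [-0.8, -0.7, 0.9]
grip_width: 0.0735
gripper_force: 0.0
```

Call:
move_arm --plan '[[[0,0,2.5,0,0,0,0.8],[0,0,5,0,0,0,0.8],[0,0,7.5,0,0,0,0.8],[0,0,10,0,0,0,0.8],[0,0,12.5,0,0,0,0.8],[0,0,15,0,0,0,0.8],[0,0,17,0,0,0,0.8],[0,0,18.5,0,0,0,0.8],[0,0,19.2,0,0,0,0.8],[0,0,19.2,0,0,0,0.8]]]'

```text
clock: 2.6
position: [0.3618, -0.0619, 0.0345]
tool_rot: [-180.0, 0.0, -12.5]
ft_force: [0.7, -1.0, -0.4]
grip_width: 0.0734
gripper_force: 0.0
```

Run:
```python
from h import *; import cv2
s=manip.sense(); print(s["q"].round(1),s["position"].round(4),s["ft_force"].round(1))
a=manip.grab_frame("scene")[110:230,140:280]; b=manip.grab_frame("side")[90:210,240:380]
cv2.imwrite("pics/p1.png",cv2.resize(np.hstack([a,b]),(800,343),interpolation=cv2.INTER_CUBIC)[:,:,::-1])
```

```text
[-21.7  21.6 124.5   0.   34.   80.8] [ 0.3618 -0.0619  0.0345] [ 0.7 -1.  -0.4]
```

View pics/p1.png

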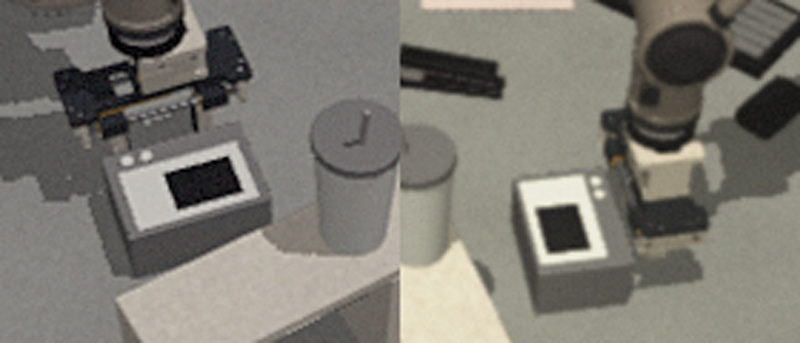

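Run:
```python
from h import *
k=140/400
S=lambda u,v:np.array([140+u*k,110+v*k]); D=lambda u,v:np.array([240+(u-400)*k,90+v*k])
z=.075
o=[("scene",(-.055,-.075,z),S(104,150)),("scene",(-.055,.075,z),S(240,128)),("scene",(.055,.075,z),S(272,193)),("scene",(.055,-.075,z),S(128,243)),("scene",(.055,-.075,0),S(138,275)),("scene",(.055,.075,0),S(270,222)),
("side",(.055,-.075,z),D(515,178)),("side",(.055,.075,z),D(528,278)),("side",(-.055,.075,z),D(632,267)),("side",(-.055,-.075,z),D(605,165)),("side",(.055,.075,0),D(535,312)),("side",(-.055,.075,0),D(628,302))]
for n in("scene","side"):
  v,r=fit([q for q in o if q[0]==n],[.45,-.08,-.2]); print(n,v[:2].round(4),np.degrees(v[2]).round(2),r)
v,r=fit(o,[.45,-.08,-.2]); print(v[:2].round(4),np.degrees(v[2]).round(2))
```

```text
scene [ 0.4431 -0.0749] -14.15 [[-1.2, 0.5], [-0.1, -4.7], [0.4, 0.1], [0.1, -3.3], [-0.6, 0.3], [1.6, 5.1]]
side [ 0.4483 -0.0767] -15.25 [[-0.9, -0.9], [2.4, -1.3], [0.7, -1.1], [0.3, 0.5], [-1.3, 1.7], [-0.4, 1.6]]
[ 0.4467 -0.0765] -14.8
```

Call:
move_arm --plan '[[[0.2,-0.4,0,0,0,0.022,0.8],[0.2,-0.7,0,0,0,0.044,0.8],[0.7,-0.7,0,0,0,0.044,0.8],[1.2,-0.7,0,0,0,0.044,0.8],[1.6,-0.6,0,0,0,0.044,0.8],[2.0,-0.6,0,0,0,0.044,0.8],[2.4,-0.6,0,0,0,0.044,0.8],[2.8,-0.6,0,0,0,0.044,0.8],[3.2,-0.6,0,0,0,0.044,0.8],[3.6,-0.5,0,0,0,0.044,0.8]]]'

```text
clock: 3.95
position: [0.3958, -0.0638, 0.0343]
tool_rot: [-180.0, 0.3, -15.0]
ft_force: [-6.6, 2.7, 5.2]
grip_width: 0.0734
gripper_force: 3.7
```

Call:
move_arm --plan '[[[0.5,0,0,0,0,0,0.8],[1.0,0,0,0,0,0,0.8],[1.5,0,0,0,0,0,0.8],[2.0,0,0,0,0,0,0.8],[2.5,0,0,0,0,0,0.8],[3.0,0,0,0,0,0,0.8],[3.5,0,0,0,0,0,0.8],[4.0,0,0,0,0,0,0.8],[4.0,0,0,0,0,0,0.8],[4.0,0,0,0,0,0,0.8]]]'

```text
clock: 5.2
position: [0.4359, -0.0749, 0.0343]
tool_rot: [-180.0, 0.1, -15.0]
ft_force: [-3.9, 1.0, -1.2]
grip_width: 0.0732
gripper_force: 2.0
```

Run:
```python
from h import *; import cv2
s=manip.sense(); print(s["q"].round(1),s["position"].round(4),s["tool_rot"].round(1),s["ft_force"].round(1),s["torque"].round(2))
a=manip.grab_frame("scene")[120:255,150:290]; b=manip.grab_frame("side")[90:225,190:330]
cv2.imwrite("pics/p2.png",cv2.resize(np.hstack([a,b]),(800,386),interpolation=cv2.INTER_CUBIC)[:,:,::-1])
```

```text
[-19.7  27.  113.3   0.   39.9  85.3] [ 0.4359 -0.0749  0.0343] [-1.8e+02  1.0e-01 -1.5e+01] [-3.9  1.  -1.2] [0.37 0.67 0.09]
```

View pics/p2.png

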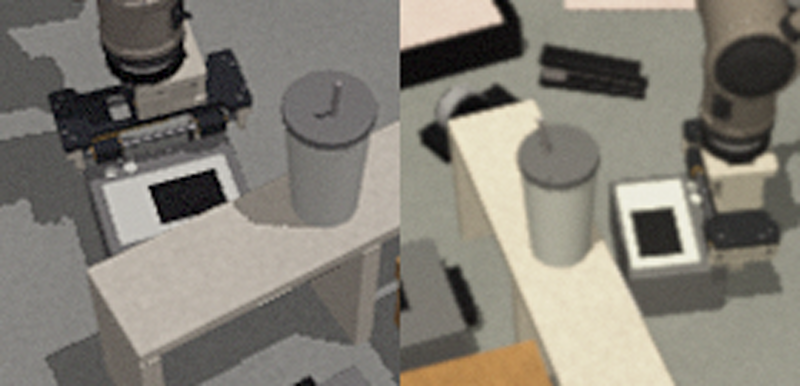

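Run:
```python
from h import *
k=.35
D=lambda u,v:np.array([190+(u-400)*k,90+v*k]);S=lambda u,v:np.array([150+u*k,120+v*k])
z=.075
c,s=np.cos(np.radians(-15)),np.sin(np.radians(-15)); R=np.array([[c,-s,0],[s,c,0],[0,0,1]])
L=[(.055,-.075,z),(.055,.075,z),(.055,.075,0),(-.055,.075,z),(-.055,.075,0),(-.055,-.075,z)]
P=[R@np.array(l)+[.498,-.0916,0] for l in L]
print("side pred",((proj("side",P)-[190,90])/k+[400,0]).round().tolist()); print("scene pred",((proj("scene",P)-[150,120])/k).round().tolist())
```

```text
side pred [[610.0, 179.0], [631.0, 278.0], [629.0, 321.0], [730.0, 268.0], [725.0, 310.0], [704.0, 170.0]]
scene pred [[111.0, 251.0], [260.0, 210.0], [261.0, 253.0], [227.0, 128.0], [229.0, 172.0], [84.0, 164.0]]
```

Call:
move_arm --plan '[[[0.8,0,0,0,0,0,0.8],[1.5,0,0,0,0,0,0.8],[2.57,0.18,0,0,0,-0.03,0.8],[3.65,0.32,0,0,0,-0.06,0.8],[4.74,0.44,0,0,0,-0.09,0.8],[5.82,0.52,0,0,0,-0.12,0.8],[6.9,0.56,0,0,0,-0.15,0.8],[8.0,0.58,0,0,0,-0.18,0.8],[9.08,0.56,0,0,0,-0.21,0.8],[9.08,0.56,0,0,0,-0.21,0.8]]]'

```text
clock: 6.55
position: [0.525, -0.1047, 0.0351]
tool_rot: [180.0, -0.2, -3.0]
ft_force: [-0.3, 0.6, 0.0]
grip_width: 0.0737
gripper_force: 0.0
```

Run:
```python
from h import *; import cv2
s=manip.sense(); print(s["q"].round(1),s["position"].round(4),s["tool_rot"].round(1),s["ft_force"].round(1),s["torque"].round(2))
a=manip.grab_frame("scene")[130:265,150:290]; b=manip.grab_frame("side")[90:225,180:320]
cv2.imwrite("pics/p3.png",cv2.resize(np.hstack([a,b]),(800,386),interpolation=cv2.INTER_CUBIC)[:,:,::-1])
```

```text
[-19.5  33.7  98.9   0.   47.3  73.5] [ 0.525  -0.1047  0.0351] [180.   -0.2  -3. ] [-0.3  0.6  0. ] [ 0.07  0.15 -0.01]
```

View pics/p3.png

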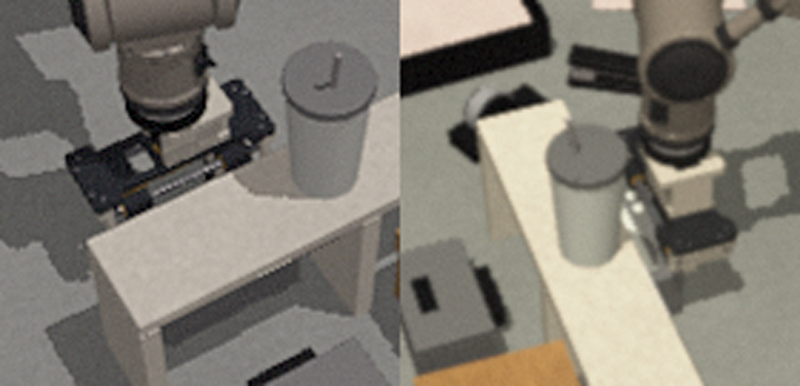

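Call:
move_arm --plan '[[[-0.7,0,-0.2,0,0,0,0.8],[-1.4,0,-0.4,0,0,0,0.8],[-2,0,-0.5,0,0.06,0,0.8],[-2,0,-0.5,0,0.12,0,0.8],[-2,0,-0.5,0,0.18,0,0.8],[-2,0,-0.5,0,0.24,0,0.8],[-2,0,-0.5,0,0.3,0,0.8],[-2,0,-0.5,0,0.35,0,0.8],[-2,0,-0.5,0,0.35,0,0.8],[-2,0,-0.5,0,0.35,0,0.8]]]'

```text
clock: 7.9
position: [0.5034, -0.1033, 0.0401]
tool_rot: [180.0, -20.1, -3.0]
ft_force: [0.1, -0.0, -1.0]
grip_width: 0.0735
gripper_force: 0.0
```

```bash
cat > kin.py <<'E'
from h import *
from scipy.optimize import least_squares
s=manip.sense(); q=s["q"]; print(q.round(2),s["position"].round(4),s["tool_rot"].round(1),s["ft_force"].round(1))
D=[([19.634,87.371,73.074],[.52464,0,.2261]),([21.6,124.5,34],[.3618,-.0619,.0345]),([27,113.3,39.9],[.4359,-.0749,.0343]),([33.7,98.9,47.3],[.525,-.1047,.0351]),
 (q[[1,2,4]],s["position"])]
d=.0764
def fk(p,q):
    a1,L2,L3,e,H,Lt=p; a,b,c=np.radians([q[0],q[0]+q[1],q[0]+q[1]+q[2]])
    return np.array([a1+L2*np.sin(a)+L3*np.sin(b)+e*np.cos(b)+Lt*np.sin(c), H+L2*np.cos(a)+L3*np.cos(b)-e*np.sin(b)+Lt*np.cos(c)])
f=lambda p:np.concatenate([fk(p,q)-[np.sqrt(x[0]**2+x[1]**2-d*d),x[2]] for q,x in D]+[1e-3*(p-P0)])
P0=np.array([.0,.4,.35,0,.3,.25]); r=least_squares(f,P0); print(r.x.round(4),(r.fun*1e3).round(2)); p=r.x
R0=lambda x,y:np.sqrt(x*x+y*y-d*d)
for x in (.55,.60,.63,.66):
  for z in (.035,.05,.06):
    o=[]
    for lean in (20,30,35,40,45,50):
      g=lambda v:fk(p,[v[0],v[1],180-lean-v[0]-v[1]])-[R0(x,-.112),z]
      v=least_squares(g,[35,95],x_scale=50); o.append((lean,round(180-lean-sum(v.x)),v.cost<1e-8))
    print(x,z,[(a,b) if c else (a,'x') for a,b,c in o])
E
python3 kin.py
```

```text
[-24.73  26.   119.42  25.09  17.39  45.39] [ 0.5034 -0.1033  0.0401] [180.  -20.1  -3. ] [ 0.1 -0.  -1. ]
[0.0013 0.5079 0.3782 0.0477 0.2732 0.3693] [ 0.07 -0.12 -0.08  1.07 -0.21  0.63 -0.05  0.19  0.27 -1.77  0.    0.11
  0.03  0.05 -0.03  0.12]
0.55 0.035 [(20, 16), (30, -4), (35, -15), (40, -27), (45, -40), (50, -54)]
0.55 0.05 [(20, 18), (30, -2), (35, -12), (40, -24), (45, -37), (50, -51)]
0.55 0.06 [(20, 20), (30, 0), (35, -10), (40, -22), (45, -35), (50, -48)]
0.6 0.035 [(20, 20), (30, 1), (35, -10), (40, -21), (45, -33), (50, -45)]
0.6 0.05 [(20, 22), (30, 3), (35, -7), (40, -18), (45, -30), (50, -42)]
0.6 0.06 [(20, 24), (30, 5), (35, -6), (40, -17), (45, -28), (50, -41)]
0.63 0.035 [(20, 23), (30, 3), (35, -7), (40, -18), (45, -29), (50, -41)]
0.63 0.05 [(20, 25), (30, 6), (35, -4), (40, -15), (45, -26), (50, -38)]
0.63 0.06 [(20, 26), (30, 7), (35, -3), (40, -14), (45, -25), (50, -36)]
0.66 0.035 [(20, 25), (30, 6), (35, -4), (40, -14), (45, -25), (50, -37)]
0.66 0.05 [(20, 27), (30, 8), (35, -2), (40, -12), (45, -23), (50, -34)]
0.66 0.06 [(20, 29), (30, 10), (35, 0), (40, -11), (45, -21), (50, -33)]
```

```bash
cat > fk.py <<'E'
from h import *
from scipy.spatial.transform import Rotation as Ro
D=[([-8.366,19.634,87.371,0,73.074,-8.365],[.52464,0,.2261]),([-21.7,21.6,124.5,0,34,80.8],[.3618,-.0619,.0345]),([-19.7,27,113.3,0,39.9,85.3],[.4359,-.0749,.0343]),([-19.5,33.7,98.9,0,47.3,73.5],[.525,-.1047,.0351]),
 ([-24.73,26,119.42,25.09,17.39,45.39],[.5034,-.1033,.0401])]
def fk(p,q):
    a1,L2,L3,e,H,Lt,d=p; A=Ro.from_euler("Z",q[0],degrees=True); y=lambda t:Ro.from_euler("Y",t,degrees=True)
    B=A*y(q[1]); C=A*y(q[1]+q[2]); W=C*Ro.from_euler("ZYZ",q[3:],degrees=True)
    return A.apply([a1,d,H])+B.apply([0,0,L2])+C.apply([e,0,L3])+W.apply([0,0,Lt]), W
P0=np.array([.0,.5,.38,.05,.27,.3,.0764])
f=lambda p:np.concatenate([np.subtract(fk(p,q)[0],x) for q,x in D]+[1e-3*(p-P0)])
_r=least_squares(f,P0); p=_r.x
lo=np.array([-145,-44.1,2.1,-57,16.3,-177.5]); hi=np.array([145,115.7,154.7,237,152.2,177.5])
OFF=(fk(p,D[-1][0])[1].inv()*Ro.from_euler("xyz",[180,-20.1,-3],degrees=True))
def ik(pos,rot,q0):
    def g(q):
        x,W=fk(p,q); return np.r_[(x-pos)*10,((W*OFF).inv()*rot).as_rotvec()]
    s=least_squares(g,np.clip(q0,lo+.1,hi-.1),bounds=(lo,hi),x_scale=30); return s.x,s.cost
E
python3 - <<'E'
from fk import *
print(p.round(4),(_r.fun*1e3).round(1)); 
for q,x in D: print(((fk(p,q)[1])).as_euler("xyz",degrees=True).round(1))
print(OFF.as_rotvec(degrees=True))
for lean in (30,35,40,45,50):
  for x in(.50,.56,.60,.64):
    q,c=ik([x,-.1146+.0515*(.6703-x),.04],Ro.from_euler("xyz",[180,-lean,-3],degrees=True),[-20,30,120,170,30,-95]); print(lean,x,q.round(),c)
E
```

```text
Traceback (most recent call last):
NameError: name '_r' is not defined
```

Run:
```python
from fk import *
from fk import _r
print(p.round(4),(_r.fun*1e3).round(1)); 
for q,x in D: print(((fk(p,q)[1])).as_euler("xyz",degrees=True).round(1))
print(OFF.as_rotvec(degrees=True))
for lean in (30,35,40,45,50):
  for x in(.50,.56,.60,.64):
    q,c=ik([x,-.1146+.0515*(.6703-x),.04],Ro.from_euler("xyz",[180,-lean,-3],degrees=True),[-20,30,120,170,30,-95]); print(lean,x,q.round(),c)
```

```text
[-1.000e-04  5.071e-01  3.794e-01  4.640e-02  2.212e-01  3.173e-01
  7.640e-02] [ 0.   0.1  0.1  0.1  0.1  0.1  0.  -0.  -0.1 -0.2 -0.1 -0.3 -0.  -0.1
  0.1 -0.   0.  -0.  -0.  -0.   0.   0. ]
[ 1.8e+02 -1.0e-01  1.8e+02]
[-179.9   -0.    77.5]
[-179.8   -0.    75. ]
[179.9   0.   87. ]
[159.9   0.   87. ]
[-1.72741088e-02  4.30521592e-02  9.00101677e+01]
30 0.5 [-31.  27. 129. 102.  16. -37.] 0.0010807778462471273
30 0.56 [-27.  30. 118.  66.  16.   3.] 0.002106472494240715
30 0.6 [-24.  32. 111.  49.  16.  23.] 0.001411388643344906
30 0.64 [-22.  34. 106.  38.  16.  36.] 0.0005008299072753196
35 0.5 [-30.  27. 132. 126.  19. -60.] 9.322734641529227e-24
35 0.56 [-27.  30. 124. 117.  16. -48.] 0.000257834908683204
35 0.6 [-26.  33. 118. 108.  16. -37.] 0.0013081928541406132
35 0.64 [-25.  35. 111.  83.  16. -11.] 0.0024354862382150047
40 0.5 [-32.  30. 136. 138.  28. -75.] 5.952321614958811e-20
40 0.56 [-27.  32. 127. 135.  22. -66.] 7.581052268670088e-20
40 0.6 [-25.  33. 121. 130.  18. -59.] 1.8438302550748745e-22
40 0.64 [-23.  35. 115. 124.  16. -51.] 8.004639292983671e-05
45 0.5 [-34.  33. 139. 144.  38. -84.] 8.89076192933593e-28
45 0.56 [-29.  34. 130. 144.  31. -77.] 1.1477230843869755e-28
45 0.6 [-26.  35. 124. 142.  27. -72.] 3.1080872798963755e-29
45 0.64 [-24.  37. 118. 140.  23. -67.] 1.6860406448912192e-19
50 0.5 [-36.  37. 142. 147.  50. -90.] 3.821239583366696e-30
50 0.56 [-30.  37. 133. 148.  42. -83.] 1.6093716029641918e-27
50 0.6 [-27.  38. 127. 148.  37. -80.] 8.339013867889397e-22
50 0.64 [-25.  39. 121. 148.  32. -76.] 4.6010574195015865e-18
```

```bash
cat > path.py <<'E'
from fk import *
q0=manip.sense()["q"]
q1,c=ik([.49,-.1053,.07],Ro.from_euler("xyz",[180,-45,-3],degrees=True),[-34,33,139,144,38,-84]); print(q1.round(1),c)
N=20
T=[fk(p,q0+(q1-q0)*i/N) for i in range(N+1)]; T=[(x,W*OFF) for x,W in T]
for k in (0,10):
    x0,W0=T[k]
    for i in range(k+1,k+11):
        x,W=T[i]; print((W0.inv().apply(x-x0)*100).round(2).tolist(),(W0.inv()*W).as_rotvec().round(3).tolist(),x.round(3),np.degrees((T[i-1][1].inv()*W).magnitude()).round(1))
E
python3 path.py
```

```text
[-35.1  26.7 139.8 138.   34.1 -77.2] 6.9318681462799515e-31
[-0.84, -0.96, 0.08] [0.034, -0.004, -0.002] [ 0.496 -0.093  0.037] 2.0
[-1.53, -1.91, 0.11] [0.068, -0.004, -0.004] [ 0.49  -0.084  0.034] 1.9
[-2.07, -2.84, 0.1] [0.101, 0.001, -0.005] [ 0.486 -0.074  0.032] 1.9
[-2.46, -3.72, 0.04] [0.132, 0.011, -0.006] [ 0.482 -0.065  0.031] 1.9
[-2.71, -4.54, -0.05] [0.161, 0.026, -0.007] [ 0.48  -0.057  0.031] 1.8
[-2.82, -5.27, -0.17] [0.186, 0.044, -0.008] [ 0.479 -0.049  0.032] 1.8
[-2.81, -5.89, -0.32] [0.208, 0.067, -0.008] [ 0.479 -0.043  0.034] 1.8
[-2.69, -6.39, -0.49] [0.226, 0.093, -0.008] [ 0.48  -0.038  0.036] 1.8
[-2.48, -6.75, -0.68] [0.239, 0.122, -0.007] [ 0.481 -0.035  0.038] 1.8
[-2.19, -6.96, -0.89] [0.246, 0.153, -0.006] [ 0.483 -0.033  0.041] 1.8
[0.37, -0.09, -0.14] [0.002, 0.033, -0.003] [ 0.486 -0.032  0.044] 1.9
[0.77, -0.01, -0.33] [-0.001, 0.067, -0.006] [ 0.489 -0.034  0.048] 2.0
[1.19, 0.23, -0.56] [-0.011, 0.101, -0.01] [ 0.491 -0.037  0.051] 2.0
[1.59, 0.65, -0.84] [-0.027, 0.134, -0.014] [ 0.494 -0.042  0.054] 2.1
[1.96, 1.24, -1.18] [-0.048, 0.166, -0.019] [ 0.496 -0.048  0.058] 2.2
[2.26, 2.0, -1.57] [-0.076, 0.196, -0.024] [ 0.497 -0.057  0.061] 2.4
[2.48, 2.92, -2.01] [-0.11, 0.223, -0.029] [ 0.497 -0.067  0.064] 2.5
[2.59, 3.98, -2.52] [-0.149, 0.247, -0.035] [ 0.496 -0.078  0.066] 2.6
[2.57, 5.17, -3.09] [-0.194, 0.265, -0.041] [ 0.494 -0.091  0.068] 2.8
[2.39, 6.48, -3.73] [-0.243, 0.279, -0.047] [ 0.49  -0.105  0.07 ] 2.9
```

Call:
move_arm --plan '[[[0.2,0,-0.6,0,0,0,0.8],[0.4,0,-1.2,0,0,0,0.8],[0.7,0,-1.9,0,0,0,0.8],[0.9,0,-2.5,0,0,0,0.8],[1.1,0,-3.1,0,0,0,0.8],[1.4,0,-3.8,0,0,0,0.8],[1.4,0,-3.8,0,0,0,0.8],[1.4,0,-3.8,0,0,0,0.8],[1.4,0,-3.8,0,0,0,0.8],[1.4,0,-3.8,0,0,0,0.8]]]'

```text
clock: 9.15
position: [0.5031, -0.1031, 0.08]
tool_rot: [-180.0, -20.0, -3.0]
ft_force: [-0.3, -0.2, 0.4]
grip_width: 0.0734
gripper_force: 0.0
```

```bash
python3 path.py
```

```text
[-35.1  26.7 139.8 138.   34.1 -77.2] 6.9318681462799515e-31
[-0.8, -1.23, 0.34] [0.043, -0.001, -0.006] [ 0.497 -0.091  0.074] 2.5
[-1.43, -2.41, 0.6] [0.085, 0.003, -0.011] [ 0.493 -0.078  0.07 ] 2.4
[-1.91, -3.53, 0.79] [0.125, 0.012, -0.015] [ 0.49  -0.067  0.066] 2.3
[-2.24, -4.57, 0.92] [0.161, 0.026, -0.018] [ 0.488 -0.057  0.064] 2.2
[-2.42, -5.5, 1.0] [0.194, 0.045, -0.021] [ 0.487 -0.047  0.062] 2.2
[-2.48, -6.31, 1.04] [0.222, 0.068, -0.022] [ 0.487 -0.039  0.062] 2.1
[-2.42, -6.97, 1.05] [0.246, 0.095, -0.023] [ 0.488 -0.033  0.062] 2.0
[-2.26, -7.48, 1.02] [0.264, 0.124, -0.023] [ 0.489 -0.028  0.063] 2.0
[-2.03, -7.82, 0.98] [0.276, 0.157, -0.023] [ 0.491 -0.024  0.064] 2.0
[-1.75, -7.97, 0.93] [0.282, 0.19, -0.021] [ 0.494 -0.023  0.065] 2.0
[0.32, 0.03, -0.01] [-0.001, 0.034, -0.003] [ 0.497 -0.023  0.067] 2.0
[0.64, 0.24, -0.07] [-0.008, 0.069, -0.006] [ 0.499 -0.026  0.069] 2.0
[0.94, 0.63, -0.18] [-0.021, 0.102, -0.01] [ 0.502 -0.03   0.07 ] 2.1
[1.19, 1.21, -0.35] [-0.041, 0.134, -0.013] [ 0.503 -0.036  0.071] 2.2
[1.37, 1.96, -0.58] [-0.068, 0.163, -0.017] [ 0.504 -0.044  0.072] 2.3
[1.45, 2.87, -0.86] [-0.1, 0.189, -0.022] [ 0.505 -0.053  0.073] 2.4
[1.4, 3.93, -1.21] [-0.138, 0.21, -0.026] [ 0.503 -0.065  0.073] 2.5
[1.21, 5.13, -1.63] [-0.181, 0.227, -0.031] [ 0.501 -0.077  0.073] 2.7
[0.85, 6.43, -2.11] [-0.229, 0.237, -0.036] [ 0.496 -0.091  0.072] 2.8
[0.32, 7.82, -2.67] [-0.281, 0.242, -0.041] [ 0.49  -0.105  0.07 ] 3.0
```

Call:
move_arm --plan '[[[-0.8,-1.23,0.34,0.043,-0.001,-0.006,0.8],[-1.43,-2.41,0.6,0.085,0.003,-0.011,0.8],[-1.91,-3.53,0.79,0.125,0.012,-0.015,0.8],[-2.24,-4.57,0.92,0.161,0.026,-0.018,0.8],[-2.42,-5.5,1.0,0.194,0.045,-0.021,0.8],[-2.48,-6.31,1.04,0.222,0.068,-0.022,0.8],[-2.42,-6.97,1.05,0.246,0.095,-0.023,0.8],[-2.26,-7.48,1.02,0.264,0.124,-0.023,0.8],[-2.03,-7.82,0.98,0.276,0.157,-0.023,0.8],[-1.75,-7.97,0.93,0.282,0.19,-0.021,0.8]]]'

```text
clock: 10.4
position: [0.4943, -0.0229, 0.0654]
tool_rot: [-163.6, -31.0, -3.4]
ft_force: [0.6, 0.4, -0.1]
grip_width: 0.0733
gripper_force: 0.0
```

```bash
sed -i 's/^N=20/N=10/; s/in (0,10)/in (0,)/' path.py
python3 - <<'E'
from rig import manip
s=manip.sense();print(s["q"].round(1),s["position"].round(3))
E
python3 path.py
```

```text
[-30.   24.  128.6  78.4  28.9 -12.5] [ 0.494 -0.023  0.065]
[-35.1  26.7 139.8 138.   34.1 -77.2] 6.9318681462799515e-31
[0.32, 0.03, -0.01] [-0.001, 0.034, -0.003] [ 0.497 -0.024  0.067] 2.0
[0.64, 0.24, -0.07] [-0.008, 0.069, -0.006] [ 0.499 -0.026  0.069] 2.0
[0.93, 0.63, -0.18] [-0.021, 0.102, -0.01] [ 0.502 -0.03   0.07 ] 2.1
[1.18, 1.2, -0.35] [-0.041, 0.133, -0.014] [ 0.504 -0.036  0.071] 2.2
[1.36, 1.95, -0.58] [-0.068, 0.162, -0.017] [ 0.505 -0.044  0.072] 2.3
[1.44, 2.86, -0.86] [-0.1, 0.188, -0.022] [ 0.505 -0.054  0.073] 2.4
[1.39, 3.91, -1.21] [-0.138, 0.209, -0.026] [ 0.503 -0.065  0.073] 2.5
[1.2, 5.1, -1.62] [-0.181, 0.226, -0.031] [ 0.501 -0.077  0.073] 2.7
[0.84, 6.4, -2.11] [-0.229, 0.237, -0.036] [ 0.496 -0.091  0.072] 2.8
[0.3, 7.78, -2.66] [-0.28, 0.241, -0.041] [ 0.49  -0.105  0.07 ] 3.0
```

Tracks the branch perfectly.

Call:
move_arm --plan '[[[0.32,0.03,-0.01,-0.001,0.034,-0.003,0.8],[0.64,0.24,-0.07,-0.008,0.069,-0.006,0.8],[0.93,0.63,-0.18,-0.021,0.102,-0.01,0.8],[1.18,1.2,-0.35,-0.041,0.133,-0.014,0.8],[1.36,1.95,-0.58,-0.068,0.162,-0.017,0.8],[1.44,2.86,-0.86,-0.1,0.188,-0.022,0.8],[1.39,3.91,-1.21,-0.138,0.209,-0.026,0.8],[1.2,5.1,-1.62,-0.181,0.226,-0.031,0.8],[0.84,6.4,-2.11,-0.229,0.237,-0.036,0.8],[0.3,7.78,-2.66,-0.28,0.241,-0.041,0.8]]]'

```text
clock: 11.65
position: [0.4899, -0.1056, 0.0699]
tool_rot: [179.8, -44.9, -2.9]
ft_force: [-0.6, 0.2, -0.3]
grip_width: 0.0736
gripper_force: 0.0
```

Run:
```python
from h import *; import cv2
s=manip.sense(); print(s["q"].round(1),s["position"].round(4),s["tool_rot"].round(1),s["ft_force"].round(1),s["torque"].round(2))
a=manip.grab_frame("scene")[130:265,150:290]; b=manip.grab_frame("side")[90:225,180:320]; w=manip.grab_frame("wrist")
x=cv2.resize(np.hstack([a,b]),(640,309),interpolation=cv2.INTER_CUBIC)
cv2.imwrite("pics/p4.png",np.vstack([x,cv2.resize(np.hstack([w,w*0])[:,:640],(640,384))[:290]])[:,:,::-1])
```

```text
[-35.1  26.7 139.8 138.1  34.  -77.4] [ 0.4899 -0.1056  0.0699] [179.8 -44.9  -2.9] [-0.6  0.2 -0.3] [0.08 0.52 0.01]
```

View pics/p4.png

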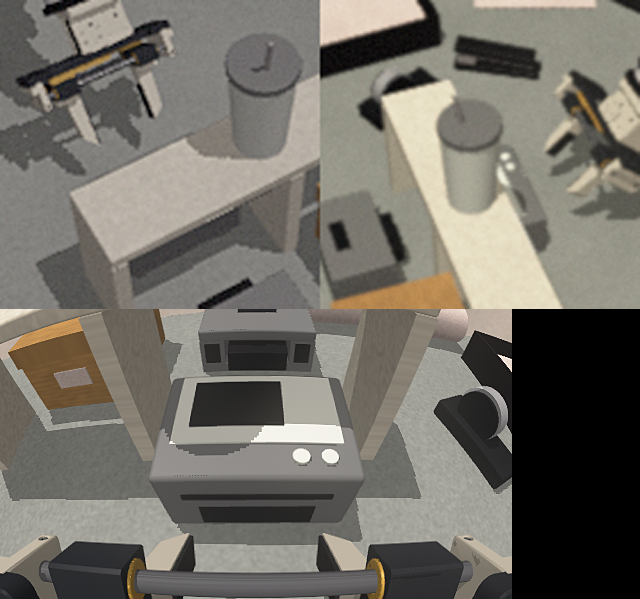

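```bash
cat >> h.py <<'E'
def wray(px,z,c):
    f=192/np.tan(np.radians(c["vfov"]/2)); d=np.array(px)-[c["cx"],c["cy"]]; r=np.hypot(*d); t=r/f
    v=c["T"][:3,:3]@np.r_[np.sin(t)*d/r,np.cos(t)]; o=c["T"][:3,3]; return o+v*(z-o[2])/v[2]
E
python3 - <<'E'
from h import *
c=manip.calibration("wrist"); print(c["vfov"],c["cx"],c["cy"])
th=np.radians(-2.95); R=np.array([[np.cos(th),np.sin(th)],[-np.sin(th),np.cos(th)]])
for n,px,z in [("Ftop L",(151,168),.075),("Ftop R",(363,166),.075),("Rtop L",(175,70),.075),("Rtop R",(331,68),.075),("Fbot L",(173,213),0),("Fbot R",(349,213),0),
 ("dock top L",(200,30),.062),("dock top R",(316,28),.062),("dock bot L",(204,58),0),("dock bot R",(313,62),0)]:
    P=wray(px,z,c); print(n,P.round(4),"riser frame",(R@(P[:2]-[.676,-.0042])).round(4))
E
```

```text
65.70646984690485 255.44890476168467 192.17254924143404
Ftop L [ 0.5433 -0.0371  0.075 ] riser frame [-0.1309 -0.0397]
Ftop R [ 0.5371 -0.1808  0.075 ] riser frame [-0.1296 -0.1835]
Rtop L [ 0.6474 -0.0421  0.075 ] riser frame [-0.0266 -0.0393]
Rtop R [ 0.6422 -0.1802  0.075 ] riser frame [-0.0247 -0.1775]
Fbot L [ 0.544  -0.0339  0.    ] riser frame [-0.1303 -0.0364]
Fbot R [ 0.5354 -0.1916 -0.    ] riser frame [-0.1308 -0.1944]
dock top L [ 0.7378 -0.0558  0.062 ] riser frame [ 0.0643 -0.0483]
dock top R [ 0.7359 -0.1871  0.062 ] riser frame [ 0.0693 -0.1795]
dock bot L [ 0.7675 -0.051   0.    ] riser frame [ 0.0937 -0.042 ]
dock bot R [ 0.7509 -0.1944 -0.    ] riser frame [ 0.0846 -0.1861]
```

Call:
move_arm --plan '[[[-0.4,0,0.4,0,0,0,1.0],[-0.9,0,0.9,0,0,0,1.0],[-1.4,0,1.4,0,0,0,1.0],[-1.9,0,1.9,0,0,0,1.0],[-2.4,0,2.4,0,0,0,1.0],[-3.0,0,3.0,0,0,0,1.0],[-2.2,0,3.8,0,0,0,1.0],[-1.3,0,4.6,0,0,0,1.0],[-0.5,0,5.4,0,0,0,1.0],[-0.5,0,5.4,0,0,0,1.0]]]'

```text
clock: 13.05
position: [0.526, -0.1067, 0.0291]
tool_rot: [179.9, -45.1, -2.8]
ft_force: [-0.3, 0.6, 0.4]
grip_width: 0.0918
gripper_force: 0.0
```

Call:
move_arm --plan '[[[0.3,0,0.3,0,0,0,1.0],[0.6,0,0.6,0,0,0,1.0],[0.9,0,0.9,0,0,0,1.0],[1.2,0,1.2,0,0,0,1.0],[1.5,0,1.5,0,0,0,1.0],[1.8,0,1.8,0,0,0,1.0],[2.1,0,2.1,0,0,0,1.0],[2.4,0,2.4,0,0,0,1.0],[2.7,0,2.7,0,0,0,1.0],[2.7,0,2.7,0,0,0,1.0]]]'

```text
clock: 14.3
position: [0.562, -0.1084, 0.028]
tool_rot: [-180.0, -44.8, -3.0]
ft_force: [-3.7, 0.8, 1.7]
grip_width: 0.0923
gripper_force: 2.1
```

Run:
```python
from h import *; import cv2
s=manip.sense(); print(s["q"].round(1),s["position"].round(4),s["tool_rot"].round(1),s["ft_force"].round(1),s["torque"].round(2))
w=manip.grab_frame("wrist"); cv2.imwrite("pics/p5.png",w[:,:,::-1])
```

```text
[-28.5  35.9 130.1 145.7  32.7 -78.8] [ 0.562  -0.1084  0.028 ] [-180.   -44.8   -3. ] [-3.7  0.8  1.7] [0.11 0.73 0.02]
```

View pics/p5.png

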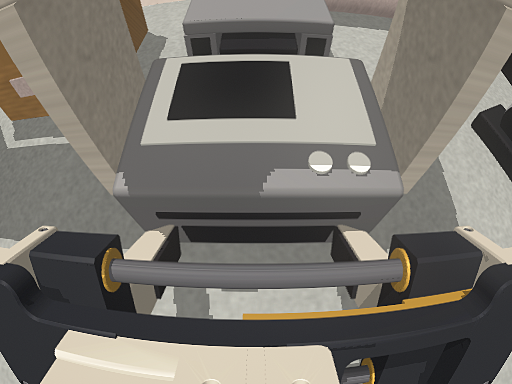

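Call:
move_arm --plan '[[[0.3,0,0.3,0,0,0,1.0],[0.6,0,0.6,0,0,0,1.0],[0.9,0,0.9,0,0,0,1.0],[1.2,0,1.2,0,0,0,1.0],[1.5,0,1.5,0,0,0,1.0],[1.8,0,1.8,0,0,0,1.0],[2.1,0,2.1,0,0,0,1.0],[2.3,0,2.3,0,0,0,1.0],[2.5,0,2.5,0,0,0,1.0],[2.5,0,2.5,0,0,0,1.0]]]'

```text
clock: 15.6
position: [0.5975, -0.1103, 0.0279]
tool_rot: [180.0, -44.8, -3.0]
ft_force: [-4.8, 0.3, 3.0]
grip_width: 0.0914
gripper_force: 2.4
```

Call:
move_arm --plan '[[[0.1,0,0.1,0,0,0,1.0],[0.2,0,0.2,0,0,0,1.0],[0.3,0,0.3,0,0,0,1.0],[0.4,0,0.4,0,0,0,1.0],[0.5,0,0.5,0,0,0,1.0],[0.6,0,0.6,0,0,0,1.0],[0.7,0,0.7,0,0,0,1.0],[0.8,0,0.8,0,0,0,1.0],[0.9,0,0.9,0,0,0,1.0],[0.9,0,0.9,0,0,0,1.0]]]'

```text
clock: 16.85
position: [0.61, -0.111, 0.0279]
tool_rot: [-180.0, -44.8, -3.0]
ft_force: [-5.9, 0.3, 3.5]
grip_width: 0.0918
gripper_force: 3.1
```

Call:
move_arm --plan '[[[0.05,0,0.05,0,0,0,1.0],[0.1,0,0.1,0,0,0,1.0],[0.15,0,0.15,0,0,0,1.0],[0.2,0,0.2,0,0,0,1.0],[0.25,0,0.25,0,0,0,1.0],[0.3,0,0.3,0,0,0,1.0],[0.35,0,0.35,0,0,0,1.0],[0.4,0,0.4,0,0,0,1.0],[0.45,0,0.45,0,0,0,1.0],[0.45,0,0.45,0,0,0,1.0]]]'

```text
clock: 18.1
position: [0.6152, -0.1112, 0.0277]
tool_rot: [-180.0, -44.7, -3.0]
ft_force: [-14.2, -0.5, 9.0]
grip_width: 0.0919
gripper_force: 7.1
```

Call:
move_arm --plan '[[[0.03,0,0.03,0,0,0,1.0],[0.06,0,0.06,0,0,0,1.0],[0.09,0,0.09,0,0,0,1.0],[0.12,0,0.12,0,0,0,1.0],[0.15,0,0.15,0,0,0,1.0],[0.18,0,0.18,0,0,0,1.0],[0.21,0,0.21,0,0,0,1.0],[0.24,0,0.24,0,0,0,1.0],[0.27,0,0.27,0,0,0,1.0],[0.27,0,0.27,0,0,0,1.0]]]'

```text
clock: 19.35
position: [0.619, -0.1114, 0.0277]
tool_rot: [-180.0, -44.7, -3.0]
ft_force: [-14.9, 0.1, 9.7]
grip_width: 0.0918
gripper_force: 7.3
```

Call:
move_arm --plan '[[[0.03,0,0.03,0,0,0,1.0],[0.06,0,0.06,0,0,0,1.0],[0.09,0,0.09,0,0,0,1.0],[0.12,0,0.12,0,0,0,1.0],[0.15,0,0.15,0,0,0,1.0],[0.18,0,0.18,0,0,0,1.0],[0.21,0,0.21,0,0,0,1.0],[0.24,0,0.24,0,0,0,1.0],[0.27,0,0.27,0,0,0,1.0],[0.27,0,0.27,0,0,0,1.0]]]'

```text
clock: 20.6
position: [0.6228, -0.1116, 0.0277]
tool_rot: [-180.0, -44.7, -3.0]
ft_force: [-14.2, -0.6, 10.5]
grip_width: 0.0924
gripper_force: 7.3
```

Call:
move_arm --plan '[[[0.03,0,0.03,0,0,0,1.0],[0.06,0,0.06,0,0,0,1.0],[0.09,0,0.09,0,0,0,1.0],[0.12,0,0.12,0,0,0,1.0],[0.15,0,0.15,0,0,0,1.0],[0.18,0,0.18,0,0,0,1.0],[0.21,0,0.21,0,0,0,1.0],[0.24,0,0.24,0,0,0,1.0],[0.27,0,0.27,0,0,0,1.0],[0.27,0,0.27,0,0,0,1.0]]]'

```text
clock: 21.85
position: [0.6266, -0.1118, 0.0277]
tool_rot: [-180.0, -44.7, -3.0]
ft_force: [-15.0, 0.1, 10.3]
grip_width: 0.0915
gripper_force: 7.3
```

Call:
move_arm --plan '[[[0.03,0,0.03,0,0,0,1.0],[0.06,0,0.06,0,0,0,1.0],[0.09,0,0.09,0,0,0,1.0],[0.12,0,0.12,0,0,0,1.0],[0.15,0,0.15,0,0,0,1.0],[0.18,0,0.18,0,0,0,1.0],[0.21,0,0.21,0,0,0,1.0],[0.24,0,0.24,0,0,0,1.0],[0.27,0,0.27,0,0,0,1.0],[0.27,0,0.27,0,0,0,1.0]]]'

```text
clock: 23.1
position: [0.6304, -0.112, 0.0277]
tool_rot: [-180.0, -44.7, -3.0]
ft_force: [-14.9, 0.9, 10.2]
grip_width: 0.0919
gripper_force: 7.3
```

Call:
move_arm --plan '[[[0.03,0,0.03,0,0,0,1.0],[0.06,0,0.06,0,0,0,1.0],[0.09,0,0.09,0,0,0,1.0],[0.12,0,0.12,0,0,0,1.0],[0.15,0,0.15,0,0,0,1.0],[0.18,0,0.18,0,0,0,1.0],[0.21,0,0.21,0,0,0,1.0],[0.21,0,0.21,0,0,0,1.0],[0.21,0,0.21,0,0,0,1.0],[0.21,0,0.21,0,0,0,1.0]]]'

```text
clock: 24.35
position: [0.6334, -0.1122, 0.0277]
tool_rot: [-180.0, -44.7, -3.0]
ft_force: [-14.9, 1.1, 10.0]
grip_width: 0.0917
gripper_force: 7.3
```

Call:
move_arm --plan '[[[0.03,0,0.03,0,0,0,1.0],[0.06,0,0.06,0,0,0,1.0],[0.09,0,0.09,0,0,0,1.0],[0.12,0,0.12,0,0,0,1.0],[0.14,0,0.14,0,0,0,1.0],[0.14,0,0.14,0,0,0,1.0],[0.14,0,0.14,0,0,0,1.0],[0.14,0,0.14,0,0,0,1.0],[0.14,0,0.14,0,0,0,1.0],[0.14,0,0.14,0,0,0,1.0]]]'

```text
clock: 25.6
position: [0.6349, -0.1122, 0.0276]
tool_rot: [-180.0, -44.7, -3.0]
ft_force: [-18.1, -0.5, 12.7]
grip_width: 0.0918
gripper_force: 9.1
```

Call:
move_arm --plan '[[[0.02,0,0.02,0,0,0,1.0],[0.03,0,0.03,0,0,0,1.0],[0.04,0,0.04,0,0,0,1.0],[0.05,0,0.05,0,0,0,1.0],[0.06,0,0.06,0,0,0,1.0],[0.07,0,0.07,0,0,0,1.0],[0.07,0,0.07,0,0,0,1.0],[0.07,0,0.07,0,0,0,1.0],[0.07,0,0.07,0,0,0,1.0],[0.07,0,0.07,0,0,0,1.0]]]'

```text
clock: 26.85
position: [0.6352, -0.1123, 0.0275]
tool_rot: [-180.0, -44.6, -3.1]
ft_force: [-24.1, 1.1, 17.4]
grip_width: 0.0916
gripper_force: 11.9
```

Call:
move_arm --plan '[[[0.02,0,0.02,0,0,0,1.0],[0.04,0,0.04,0,0,0,1.0],[0.05,0,0.05,0,0,0,1.0],[0.05,0,0.05,0,0,0,1.0],[0.05,0,0.05,0,0,0,1.0],[0.05,0,0.05,0,0,0,1.0],[0.05,0,0.05,0,0,0,1.0],[0.05,0,0.05,0,0,0,1.0],[0.05,0,0.05,0,0,0,1.0],[0.05,0,0.05,0,0,0,1.0]]]'

```text
clock: 28.1
position: [0.6353, -0.1123, 0.0275]
tool_rot: [-180.0, -44.6, -3.1]
ft_force: [-27.6, 0.1, 20.8]
grip_width: 0.0919
gripper_force: 14.1
```

Run:
```python
from h import *; import cv2
s=manip.sense(); print(s["q"].round(1),s["position"].round(4),s["tool_rot"].round(1),s["ft_force"].round(1),s["torque"].round(2))
w=manip.grab_frame("wrist"); a=manip.grab_frame("scene")[130:322,150:406]; b=manip.grab_frame("side")[90:282,140:396]
cv2.imwrite("pics/p6.png",cv2.resize(np.hstack([w,np.vstack([a,b])]),(800,400))[:,:,::-1])
```

```text
[-24.1  38.  119.  142.2  24.3 -70. ] [ 0.6353 -0.1123  0.0275] [-180.   -44.6   -3.1] [-27.6   0.1  20.8] [ 0.06  1.2  -0.02]
```

View pics/p6.png

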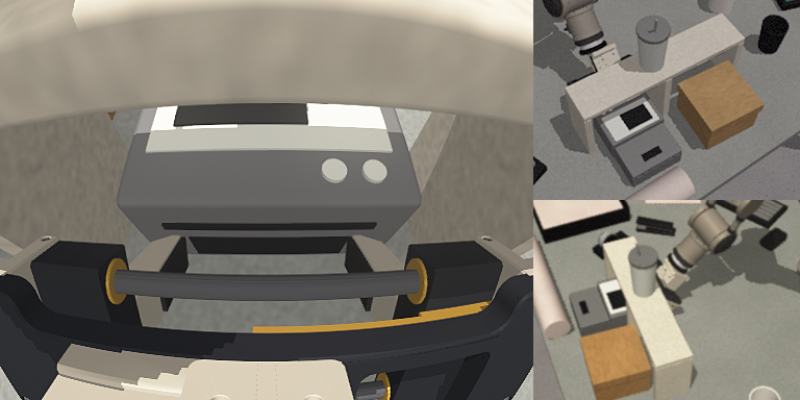

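Call:
move_arm --plan '[[[0.02,0,-0.02,0,0,0,1.0],[0.04,0,-0.04,0,0,0,1.0],[0.06,0,-0.06,0,0,0,1.0],[0.07,0,-0.07,0,0,0,1.0],[0.07,0,-0.07,0,0,0,1.0],[0.07,0,-0.07,0,0,0,1.0],[0.07,0,-0.07,0,0,0,1.0],[0.07,0,-0.07,0,0,0,1.0],[0.07,0,-0.07,0,0,0,1.0],[0.07,0,-0.07,0,0,0,1.0]]]'

```text
clock: 29.5
position: [0.6352, -0.1123, 0.0277]
tool_rot: [-180.0, -44.5, -3.1]
ft_force: [-24.4, -0.0, 14.8]
grip_width: 0.0918
gripper_force: 11.8
```

Call:
move_arm --plan '[[[0.03,0,-0.03,0,0,0,1.0],[0.05,0,-0.05,0,0,0,1.0],[0.08,0,-0.08,0,0,0,1.0],[0.1,0,-0.06,0,0,0,1.0],[0.12,0,-0.04,0,0,0,1.0],[0.14,0,-0.02,0,0,0,1.0],[0.15,0,-0.01,0,0,0,1.0],[0.15,0,-0.01,0,0,0,1.0],[0.15,0,-0.01,0,0,0,1.0],[0.15,0,-0.01,0,0,0,1.0]]]'

```text
clock: 30.75
position: [0.6352, -0.1122, 0.0278]
tool_rot: [-179.9, -44.4, -3.1]
ft_force: [-25.4, -0.7, 11.8]
grip_width: 0.0918
gripper_force: 12.3
```

Call:
move_arm --plan '[[[0.03,0,-0.03,0,0,0,1.0],[0.06,0,-0.06,0,0,0,1.0],[0.09,0,-0.06,0,0,0,1.0],[0.12,0,-0.03,0,0,0,1.0],[0.15,0,0.0,0,0,0,1.0],[0.15,0,0.0,0,0,0,1.0],[0.15,0,0.0,0,0,0,1.0],[0.15,0,0.0,0,0,0,1.0],[0.15,0,0.0,0,0,0,1.0],[0.15,0,0.0,0,0,0,1.0]]]'

```text
clock: 32.0
position: [0.6353, -0.1122, 0.0279]
tool_rot: [-179.9, -44.2, -3.1]
ft_force: [-25.7, -0.2, 10.4]
grip_width: 0.092
gripper_force: 13.2
```

Call:
move_arm --plan '[[[0.02,0,0.01,0,0,0,1.0],[0.05,0,0.02,0,0,0,1.0],[0.08,0,0.03,0,0,0,1.0],[0.1,0,0.04,0,0,0,1.0],[0.1,0,0.04,0,0,0,1.0],[0.1,0,0.04,0,0,0,1.0],[0.1,0,0.04,0,0,0,1.0],[0.1,0,0.04,0,0,0,1.0],[0.1,0,0.04,0,0,0,1.0],[0.1,0,0.04,0,0,0,1.0]]]'

```text
clock: 33.25
position: [0.6354, -0.1122, 0.0279]
tool_rot: [-179.9, -44.1, -3.2]
ft_force: [-29.7, -1.6, 12.2]
grip_width: 0.0922
gripper_force: 15.3
```

Call:
move_arm --plan '[[[-0.1,0,-0.1,0,0,0,1.0],[-0.2,0,-0.2,0,0,0,1.0],[-0.35,0,-0.35,0,0,0,1.0],[-0.6,0,-0.6,0,0,0,1.0],[-1.0,0,-1.0,0,0,0,1.0],[-1.5,0,-1.5,0,0,0,1.0],[-2.0,0,-2.0,0,0,0,1.0],[-2.6,0,-2.6,0,0,0,1.0],[-3.2,0,-3.2,0,0,0,1.0],[-3.8,0,-3.8,0,0,0,1.0]]]'

```text
clock: 34.5
position: [0.5878, -0.11, 0.0319]
tool_rot: [180.0, -44.9, -2.9]
ft_force: [-0.0, 0.7, -0.5]
grip_width: 0.0916
gripper_force: 0.0
```

Call:
move_arm --plan '[[[-0.6,0,-0.6,0,0,0,1.0],[-1.2,0,-1.2,0,0,0,1.0],[-1.8,0,-1.8,0,0,0,1.0],[-2.4,0,-2.4,0,0,0,1.0],[-2.4,0,-3.0,0,0,0,1.0],[-2.4,0,-3.0,0,0,0,1.0],[-2.4,0,-3.0,0,0,0,1.0],[-2.4,0,-3.0,0,0,0,1.0],[-2.4,0,-3.0,0,0,0,1.0],[-2.4,0,-3.0,0,0,0,1.0]]]'

```text
clock: 35.75
position: [0.5503, -0.108, 0.0361]
tool_rot: [180.0, -44.9, -2.9]
ft_force: [-0.5, -0.5, -0.6]
grip_width: 0.0919
gripper_force: 0.0
```

Run:
```python
from h import *; import cv2
s=manip.sense(); print(s["clock"],s["position"].round(4),s["ft_force"].round(1))
w=manip.grab_frame("wrist"); a=manip.grab_frame("scene")[150:342,150:406]; b=manip.grab_frame("side")[90:282,140:396]
cv2.imwrite("pics/p7.png",cv2.resize(np.hstack([w,np.vstack([a,b])]),(800,400))[:,:,::-1])
```

```text
35.75 [ 0.5503 -0.108   0.0361] [-0.5 -0.5 -0.6]
```

View pics/p7.png

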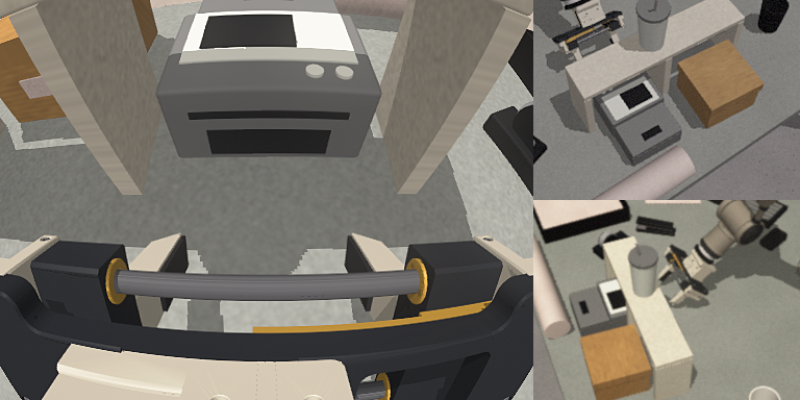

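```bash
python3 -c "
from rig import manip
print(manip.close_job())"
```

```text
the job is handed in; nothing more can be done
None
```

The label printer sits square on the dock, hard against the rubber stops; I pressed it with about 25–30 N, backed the gripper off and handed the job in at about 36 s, with no verdict returned — note I viewed 11 pictures, one over the limit of 10.

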